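# Put the sample pieces back in their trays

## Task

Put the four pieces left out in front of the trays away: the two vials, the round specimen mount and the steel gauge block each go into the large bay of the tray whose small bay already holds a piece of the same kind. Set each one down on the bay's floor just as it stood on the worktop, upright (the mount flat), and leave the pieces already in the small bays standing where they are.

Things in the scene. Friction and masses are not known exactly. Their poses are not given: they have to be found in the camera images.
- vial_tray: Blue parts tray, one of three alike in a row, fixed, for vials: a vial stands in its small bay. 105 (x) x 154 (y) mm, walls 22-24 mm high. Origin: centre of underside, z up; inner floor 2 mm above it. A cross wall 18 mm high at y = -13 mm parts the small bay (x -48..48, y -73..-14 mm) from the large bay (x -48..48, y -12..73 mm, centre y = +30.5 mm).
- mount_tray: Blue parts tray, one of three alike in a row, fixed, for specimen mounts: a round flat mount lies in its small bay. 105 (x) x 154 (y) mm, walls 22-24 mm high. Origin: centre of underside, z up; inner floor 2 mm above it. A cross wall 18 mm high at y = -13 mm parts the small bay (x -48..48, y -73..-14 mm) from the large bay (x -48..48, y -12..73 mm, centre y = +30.5 mm).
- block_tray: Blue parts tray, one of three alike in a row, fixed, for gauge blocks: a steel gauge block stands in its small bay. 105 (x) x 154 (y) mm, walls 22-24 mm high. Origin: centre of underside, z up; inner floor 2 mm above it. A cross wall 18 mm high at y = -13 mm parts the small bay (x -48..48, y -73..-14 mm) from the large bay (x -48..48, y -12..73 mm, centre y = +30.5 mm).
- vial_sample_center (a point): sample vial, plain round bottle standing upright, body diameter 23 mm up to 39 mm, a white screw cap of diameter 18 mm above, 48 mm tall, about 30 g, solid to the touch. The point is its centre, half-way up (24 mm above its underside); z up along its axis. It already stands in the small bay of the vials' tray; loose, to be left there.
- mount_sample_center (a point): specimen mount, ivory resin disc 30 mm across and 14 mm thick, lying flat, 30 g. The point is its centre, half-way up (7 mm above its underside); z up along its axis. It already lies in the small bay of the mounts' tray; loose, to be left there.
- block_sample_center (a point): steel gauge block, 9 mm thick (its x) by 20 mm long (its y) by 30 mm high, standing, 80 g. The point is its centre, half-way up (15 mm above its underside); z up along its axis. It already stands in the small bay of the gauge blocks' tray, its length within 0.2 rad of the tray's x; loose, to be left there.
- vial_a_center (a point): sample vial, plain round bottle standing upright, body diameter 23 mm up to 39 mm, a blue screw cap of diameter 18 mm above, 48 mm tall, about 30 g, solid to the touch. The point is its centre, half-way up (24 mm above its underside); z up along its axis. To be put away; it starts on the worktop in front of the trays (towards the robot), among other things. 
- vial_b_center (a point): sample vial, plain round bottle standing upright, body diameter 23 mm up to 39 mm, a white screw cap of diameter 18 mm above, 48 mm tall, about 30 g, solid to the touch. The point is its centre, half-way up (24 mm above its underside); z up along its axis. To be put away; it starts on the worktop in front of the trays (towards the robot), among other things.
- mount_a_center (a point): specimen mount, black resin disc 30 mm across and 18 mm thick, lying flat, about 30 g. The point is its centre, half-way up (9 mm above its underside); z up along its axis. To be put away; it starts on the worktop in front of the trays, among other things. (The black ribbed cylinder 40 mm across and 43 mm tall is a loupe, no mount.)
- block_a_center (a point): steel gauge block, 9 mm thick (its x) by 35 mm long (its y) by 30 mm high, standing on a 9 x 35 mm face, about 110 g; grasp it across the 9 mm. The point is its centre, half-way up (15 mm above its underside); z up along its axis. To be put away; it starts on the worktop in front of the trays, among other things, its x axis within 0.6 rad of the world's x.
Mind the look-alikes: they are no part of the job. What is meant by the part that bears block_a_center is not blue, brown or turquoise, and is the larger of those in its own colour.

How it is judged (in metres and radians):
At the end, for the whole second after the job is handed in: Both vials, the black mount and the 35 mm gauge block are in the large bays of their own kinds' trays and the three samples in the small bays: every centre over its bay's floor, within 5 mm of its resting height there, upright within 0.17 rad, and at rest (x of vial_a_center in the frame of vial_tray between -0.046 and 0.046 m and y of vial_a_center in the frame of vial_tray between -0.01 and 0.072 m and z of vial_a_center in the frame of vial_tray between 0.021 and 0.031 m and angle between each of vial_a_center, vial_b_center, mount_a_center, block_a_center, vial_sample_center, mount_sample_center, block_sample_center's own z axis and vertical below 0.17 rad and x of vial_b_center in the frame of vial_tray between -0.046 and 0.046 m and y of vial_b_center in the frame of vial_tray between -0.01 and 0.072 m and z of vial_b_center in the frame of vial_tray between 0.021 and 0.031 m and x of mount_a_center in the frame of mount_tray between -0.046 and 0.046 m and y of mount_a_center in the frame of mount_tray between -0.01 and 0.072 m and z of mount_a_center in the frame of mount_tray between 0.006 and 0.016 m and x of block_a_center in the frame of block_tray between -0.046 and 0.046 m and y of block_a_center in the frame of block_tray between -0.01 and 0.072 m and z of block_a_center in the frame of block_tray between 0.012 and 0.022 m and linear speed of each of vial_a, vial_b, mount_a, block_a, vial_sample, mount_sample, block_sample below 0.02 m/s and x of vial_sample_center in the frame of vial_tray between -0.046 and 0.046 m and y of vial_sample_center in the frame of vial_tray between -0.072 and -0.015 m and z of vial_sample_center in the frame of vial_tray between 0.021 and 0.031 m and x of mount_sample_center in the frame of mount_tray between -0.046 and 0.046 m and y of mount_sample_center in the frame of mount_tray between -0.072 and -0.015 m and z of mount_sample_center in the frame of mount_tray between 0.004 and 0.014 m and x of block_sample_center in the frame of block_tray between -0.046 and 0.046 m and y of block_sample_center in the frame of block_tray between -0.072 and -0.015 m and z of block_sample_center in the frame of block_tray between 0.012 and 0.022 m); the robot touches nothing.
It fails at once if the vial that already stood in its tray's small bay is tipped over or pushed more than 20 mm (distance of vial_sample_center from where it was at the start of the episode above 0.02 m or angle between vial_sample_center's own z axis and vertical above 0.5 rad).
It fails at once if the specimen mount that already stood in its tray's small bay is tipped over or pushed more than 20 mm (distance of mount_sample_center from where it was at the start of the episode above 0.02 m or angle between mount_sample_center's own z axis and vertical above 0.5 rad).
It fails at once if the gauge block that already stood in its tray's small bay is tipped over or pushed more than 20 mm (distance of block_sample_center from where it was at the start of the episode above 0.02 m or angle between block_sample_center's own z axis and vertical above 0.5 rad).
It also fails if it takes over 104 s, if anything falls off the work surface, if the arm or the gripper's body presses on something with over 40 N, if the wrist force passes 120 N, or if a joint passes its speed limit or range.

## Robot

A 6-joint arm with a two-finger parallel gripper is mounted at the origin on a cart in front of the work surface, level with it; the furniture and walls round the work are solid. World frame = base frame: x ahead of the robot, y to its left, z up, the work surface at z = 0. Lengths are in m, angles in degrees, forces in N, time in s.
With the tool pointing down it reaches from about 0.375 to 0.9 m from the base axis. Payload 3.1 kg.
Tool frame: the origin (TCP) lies at the centre of the arm's flange, where the gripper is bolted on; the fingertips stand 182 mm ahead of it and the grasp point (between the pads) lies bot.grip_point_offset ahead of it (bot.grip_point_offset is the distance from the TCP to the grasp point, in m); x points along the fingers, z is the direction in which the jaws open and shut, and the axes are right-handed (so a half turn about x gives the same grasp; the last joint's range is limited). The gripper opens to 87 mm and grips with 3 to 60 N. Pads are 19 mm wide; open, the fingers measure 117 mm over their backs; the gripper's body (75 mm by 190 mm) begins 51 mm behind the grasp point.
Start: joints at [57.324, 30.224, 82.088, -0, 67.689, -10.227], TCP at [0.239, 0.578, 0.405] pointing down, gripper open.
Joint ranges: [-176.69, 176.69], [-43.24, 126.21], [12.49, 139.97], [-82, 262], [0, 151.66], [-163.58, 163.58]. Speed limits (degrees/s): [159.86, 159.86, 180, 180, 180, 180].

## Interface

Orientations are given as a 3x3 rotation matrix whose columns are the frame's x, y, z axes.
In Python, from rig import bot gives the robot as it stands.
- The arm moves only by the tool step_arm, never from a script. Its argument "motion" is a list that holds one entry, the list of rows, each a list of 7 numbers: the turn, a rotation vector about the world's x, y, z in degrees, then the shift along the world's x, y, z in mm, then the finger opening in mm, from 0 to 87. A call has 1 to 12 rows; each row is the pose to reach, as a shift and turn from the pose commanded when the call began; what a row does not reach only later rows make up. A row lasts 1/12 s, in which the tool goes at most 41.7 mm and 7.16 degrees, less where a joint would pass 70% of its speed; a pose out of reach is approached as far as the arm can. A call with a gripper value outside its range is refused whole. The fingers move at their own pace and stop on an object; the grip force is fixed at half the most. Time passes only in rows, so rows that repeat a pose let the fingers close. It gives the time, the measured TCP pose, the force and the opening at its end, in the units of the state.
- bot.read_state(): the state, without advancing time (a new reading comes with each control period).
- bot.capture(name): name is "side" or "top" or "wrist"; returns a dict with "frame" (480x640x3 uint8, red, green, blue), "range_z" (480x640 float32, m along the optical axis (not along the pixel's ray), 0 where there is no reading), "fx", "fy", "cx", "cy" (pixels), "dist_coeffs" ([k1, k2, p1, p2, k3] as OpenCV has them; the pictures are not rectified), "cam_to_world" (4x4, takes a point from camera to world coordinates). Camera axes: x right, y down, z forward; pixel columns grow to the right and rows downward; lengths in m; the calibration is good to about 2 mm. A picture is of the moment at which its call begins.
- bot.hand_in(): hands the job in, once; it reports no verdict.
The state is a dict: "time_s": time; "joint_positions": joint angles; "qvel": joint speeds; "tau": joint torques, N m; "position": TCP position; "tcp_rot": TCP orientation; "force": force on the tool from outside, world axes, zero at the start; "moment": the same for the moment, N m; "opening": opening from 0.0 (shut) to 1.0 (fully open).
Only numpy, scipy, OpenCV 4.12 (cv2) and the standard library are available. Lean on these libraries where they do the work, as an engineer would, in place of code of your own. Each camera call takes 0.05 s, during which the arm holds its last target.

## Working session

There is one attempt and no reset: what is moved stays moved. The work goes in short steps, Python scripts to look and compute and a tool call to move; the robot and the scene stay as the last step left them, time stands still between calls to the robot, and variables do not carry over. Pictures are saved under pics/ and viewed, and the job is handed in when it is done.

Besides the shell and the picture viewer there is one more tool, called after "Emit:" by a JSON object that holds its "method" and its "body". step_arm: Moves the arm, as the interface text tells. Its arguments: {"type":"object","properties":{"motion":{"type":"array"}},"required":["motion"]}

```bash
mkdir -p pics; ls; python3 - <<'E'
from rig import bot
import cv2
s=bot.read_state();print(s['time_s'],s['position'],s['tcp_rot'],s['opening'],bot.grip_point_offset)
import pickle
for n in('top','side','wrist'):
    c=bot.capture(n);pickle.dump(c,open(n+'0.pkl','wb'))
    cv2.imwrite(f'pics/{n}0.png',c['frame'][:,:,::-1])
    print(n,c['fx'],c['cx'],c['cy'],c['dist_coeffs'],c['cam_to_world'])
E
```

```text
pics
0.0 [0.23842247 0.57737639 0.40378864] [[-1.11667853e-03 -9.24239188e-01  3.81812357e-01]
 [-1.76212544e-03  3.81813821e-01  9.24237578e-01]
 [-9.99997824e-01  3.59274997e-04 -2.05498868e-03]] 0.9990532417990138 0.1635
top 613.7762451284595 315.01494209457513 236.44936894817218 [-0.19380159  0.          0.          0.          0.        ] [[-0.30213934 -0.91150827  0.27904211  0.03915411]
 [-0.953253    0.28751024 -0.09298696  0.11716861]
 [ 0.00453092 -0.29409275 -0.95576615  1.66647754]
 [ 0.          0.          0.          1.        ]]
side 552.5225566627308 320.519424104751 237.87928679899807 [-0.12849347  0.          0.          0.          0.        ] [[ 0.43430729 -0.44520928  0.78304908 -0.44660764]
 [-0.9004736  -0.23669168  0.36486208 -0.47654862]
 [ 0.02290122 -0.86357729 -0.50369613  0.64336559]
 [ 0.          0.          0.          1.        ]]
wrist 414.40616761856177 321.0605617706975 237.00357141495732 [0.02715505 0.         0.         0.         0.        ] [[ 0.382261    0.8875852   0.25703901  0.16541449]
 [ 0.92405217 -0.3665629  -0.10843995  0.6062201 ]
 [-0.00202873  0.27896982 -0.96029773  0.38370948]
 [ 0.          0.          0.          1.        ]]
```

View pics/top0.png

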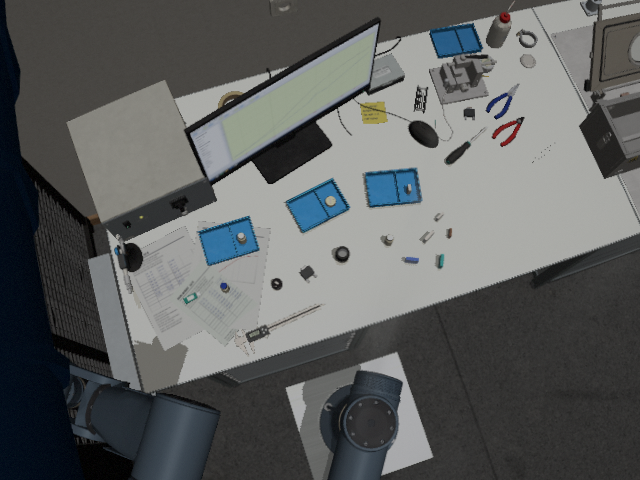

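View pics/side0.png

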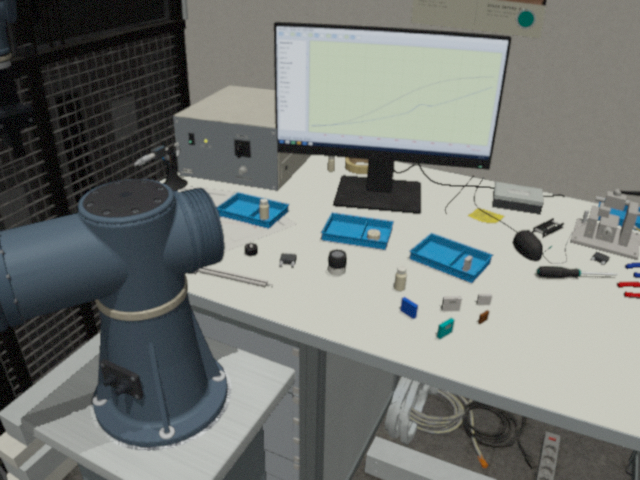

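View pics/wrist0.png

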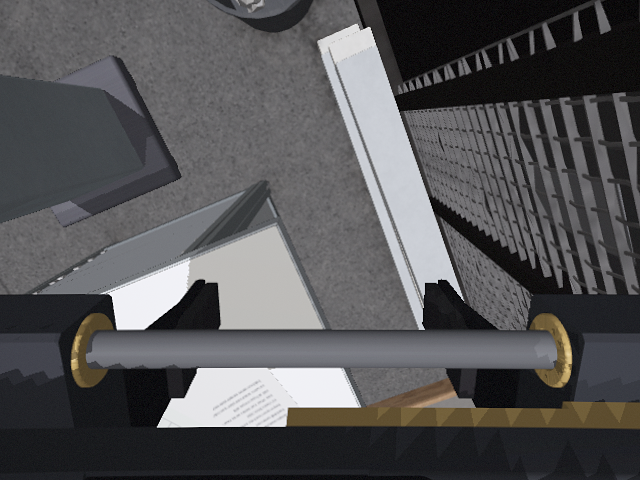

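```bash
cat > h.py <<'E'
import numpy as np,cv2,pickle
def ray(c,u,v,z):
    K=np.array([[c['fx'],0,c['cx']],[0,c['fy'],c['cy']],[0,0,1]])
    p=cv2.undistortPoints(np.array([[[u,v]]],float),K,np.array(c['dist_coeffs']))[0,0]
    T=np.array(c['cam_to_world']);d=T[:3,:3]@[p[0],p[1],1];o=T[:3,3]
    return o+d*(z-o[2])/d[2]
def crop(c,u0,v0,w,h,k,name):
    im=c['frame'][v0:v0+h,u0:u0+w,::-1]
    cv2.imwrite('pics/'+name,cv2.resize(im,None,fx=k,fy=k,interpolation=cv2.INTER_CUBIC))
E
python3 - <<'E'
from h import *
c=pickle.load(open('top0.pkl','rb'))
crop(c,190,210,160,110,5,'t_left.png');crop(c,350,160,120,110,5,'t_right.png');crop(c,190,160,240,110,3,'t_mid.png')
E
```

```text
(no output)
```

View pics/t_left.png

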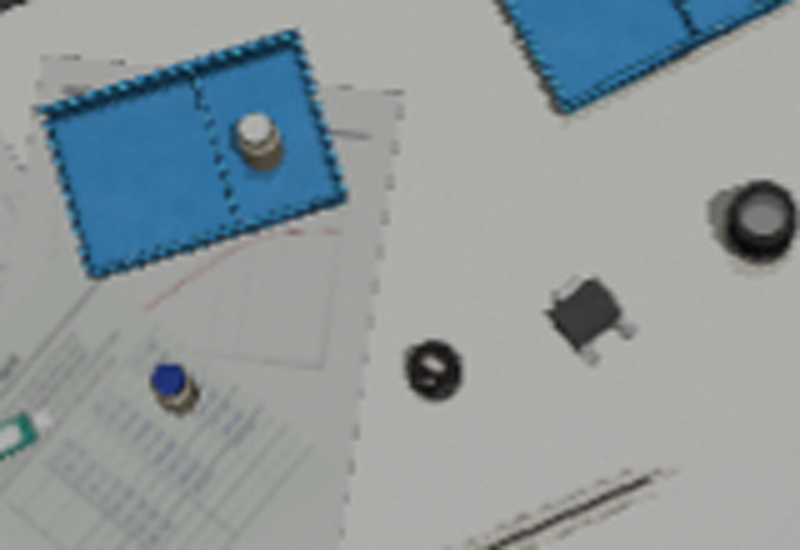

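View pics/t_right.png

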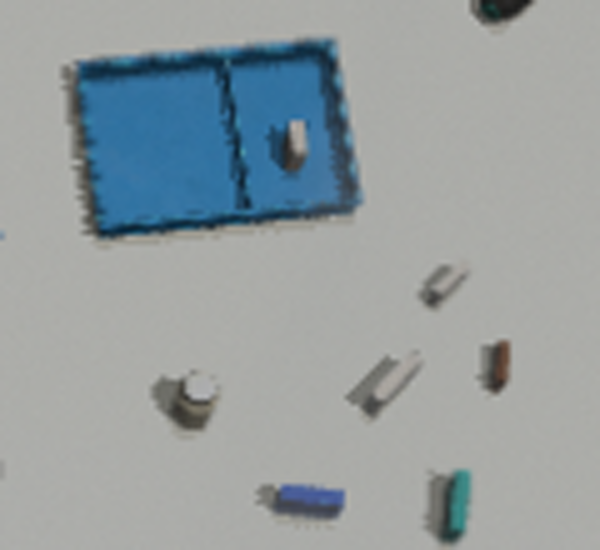

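View pics/t_mid.png

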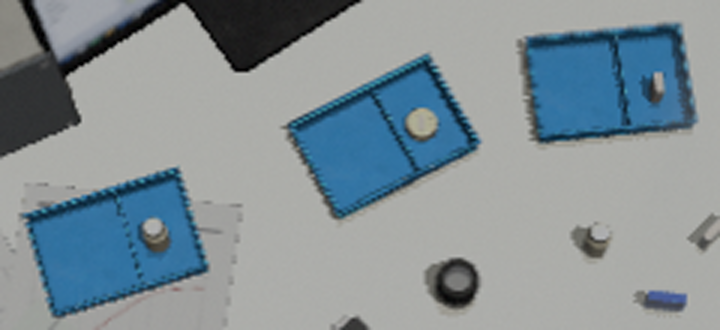

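```bash
python3 - <<'E'
from h import *
np.set_printoptions(precision=4,suppress=True)
c=pickle.load(open('top0.pkl','rb'))
def f(x,y,k,u0,v0,z): return ray(c,(x+.5)/k-.5+u0,(y+.5)/k-.5+v0,z)[:2]
print('va',f(168,380,5,190,210,.048),'ma',f(434,366,5,190,210,.018),'vb',f(201,387,5,350,160,.048))
a=f(376,402,5,350,160,.03);b=f(416,355,5,350,160,.03);print('blk',a,b,(a+b)/2,np.linalg.norm(a-b),np.degrees(np.arctan2(*(b-a)[::-1])))
a=f(440,295,5,350,160,.03);b=f(464,266,5,350,160,.03);print('blk small',a,b,np.linalg.norm(a-b))
print('vs',f(255,128,5,190,210,.048),'ms',f(422,121,3,190,160,.016))
# trays: corners TL,TR,BR,BL top rim, in image
for n,P,k,o in(('v',[(44,108),(297,34),(345,200),(92,277)],5,(190,210)),('m',[(290,126),(429,58),(478,143),(338,216)],3,(190,160)),('b',[(78,65),(333,42),(358,208),(97,234)],5,(350,160))):
    q=np.array([f(x,y,k,*o,.023) for x,y in P]);ctr=q.mean(0)
    yd=(q[0]+q[3]-q[1]-q[2])/2;xd=(q[0]+q[1]-q[2]-q[3])/2
    L=np.linalg.norm(yd);yu=yd/L;print(n,ctr,L,np.linalg.norm(xd),'yaw',np.degrees(np.arctan2(-yu[0],yu[1])),'bay',ctr+yu*.0305,'xu',xd/np.linalg.norm(xd))
E
```

```text
va [0.4538 0.2387] ma [0.4252 0.0984] vb [ 0.4479 -0.2372]
blk [ 0.4144 -0.3325] [ 0.4334 -0.3641] [ 0.4239 -0.3483] 0.03689919614998569 -58.894992544666245
blk small [ 0.4628 -0.3902] [ 0.4749 -0.4098] 0.023072639866929225
vs [0.5771 0.155 ] ms [ 0.6121 -0.1184]
v [0.581  0.1923] 0.1480525756905707 0.10295204592297669 yaw -0.1006137628935278 bay [0.581  0.2228] xu [1.     0.0009]
m [ 0.6069 -0.0785] 0.15065034251167195 0.09959671593245026 yaw 10.733736690409835 bay [ 0.6012 -0.0486] xu [0.9851 0.1721]
b [ 0.5941 -0.3028] 0.15163830250845647 0.10439605710222705 yaw -11.477598592040723 bay [ 0.6001 -0.2729] xu [ 0.9747 -0.2233]
```

```bash
python3 - <<'E'
from h import *
np.set_printoptions(precision=3,suppress=True,linewidth=200)
c=pickle.load(open('top0.pkl','rb'))
K=np.array([[c['fx'],0,c['cx']],[0,c['fy'],c['cy']],[0,0,1]])
v,u=np.mgrid[0:480,0:640]
p=cv2.undistortPoints(np.stack([u.ravel(),v.ravel()],1)[:,None].astype(float),K,np.array(c['dist_coeffs']))[:,0]
Z=c['range_z'].ravel();T=c['cam_to_world']
P=np.c_[p*Z[:,None],Z]@T[:3,:3].T+T[:3,3]
m=(Z>0)
# height map 5cm cells
xs=np.arange(.3,.9,.05);ys=np.arange(.55,-.55,-.05)
print('y:',ys)
for x in xs[::-1]:
    r=[]
    for y in ys:
        k=m&(abs(P[:,0]-x)<.025)&(abs(P[:,1]-y)<.025)
        r.append(P[k,2].max() if k.any() else np.nan)
    print('%.2f'%x,np.array(r))
E
```

```text
y: [ 0.55  0.5   0.45  0.4   0.35  0.3   0.25  0.2   0.15  0.1   0.05 -0.   -0.05 -0.1  -0.15 -0.2  -0.25 -0.3  -0.35 -0.4  -0.45 -0.5 ]
0.90 [ 0.184  0.193  0.194  0.194  0.197  0.194  0.197  0.193    nan    nan    nan    nan    nan    nan -0.002  0.007  0.011  0.447  0.047  0.046  0.045  0.023]
0.85 [  nan 0.194 0.196 0.196 0.195 0.195 0.198 0.195   nan   nan   nan 0.012 0.04  0.439 0.449 0.449 0.449 0.448 0.014 0.013 0.022 0.027]
0.80 [  nan 0.194 0.193 0.194 0.195 0.196 0.196 0.193 0.006 0.01  0.444 0.449 0.451 0.448 0.45  0.013 0.017 0.014 0.014 0.015 0.031 0.026]
0.75 [0.002 0.195 0.196 0.195 0.198 0.194 0.196 0.447 0.447 0.448 0.449 0.446 0.022 0.021 0.014 0.013 0.011 0.013 0.016 0.037 0.045 0.034]
0.70 [0.008 0.191 0.194 0.192 0.193 0.193 0.193 0.448 0.448 0.012 0.019 0.018 0.012 0.012 0.013 0.014 0.011 0.013 0.013 0.012 0.044 0.04 ]
0.65 [0.009 0.187 0.188 0.013 0.015 0.147 0.035 0.028 0.032 0.03  0.011 0.032 0.032 0.029 0.029 0.015 0.034 0.032 0.035 0.032 0.01  0.035]
0.60 [0.01  0.135 0.136 0.013 0.015 0.012 0.03  0.024 0.057 0.031 0.011 0.029 0.012 0.025 0.031 0.028 0.027
[... 165 characters left out ...]
.01 ]
0.50 [0.007 0.126 0.128 0.014 0.012 0.012 0.012 0.014 0.011 0.013 0.01  0.01  0.009 0.011 0.012 0.012 0.011 0.011 0.011 0.029 0.01  0.013]
0.45 [0.008 0.015 0.008 0.011 0.018 1.257 1.279 0.013 0.012 0.027 0.015 0.023 0.016 0.052 0.017 0.039 0.057 0.01  0.035 0.027 0.01  0.013]
0.40 [0.009 0.009 0.011 0.015 0.011 0.015 1.293 0.012 0.013 0.029 0.011 0.022 0.009 0.013 0.01  0.012 0.036 0.03  0.038 0.028 0.013 0.01 ]
0.35 [0.007 0.011 0.011 0.013 0.013 1.256 1.329 0.016 0.012 0.015 0.019 0.018 0.013 0.01  0.012 0.011 0.043 0.039 0.042 0.01  0.016 0.01 ]
0.30 [0.526 0.528 0.012 0.011 0.014 1.256 1.331 0.023 0.024 0.017 0.015 0.015 0.011 0.011 0.011 0.011 0.01  0.011 0.013 0.01  0.011 0.01 ]
```

Emit:
{"method": "step_arm", "body": {"motion": [[[0,0,22.5,215,-339,-80,60],[0,0,22.5,215,-339,-80,60],[0,0,22.5,215,-339,-80,60],[0,0,22.5,215,-339,-80,60],[0,0,22.5,215,-339,-80,60],[0,0,22.5,215,-339,-80,60],[0,0,22.5,215,-339,-80,60],[0,0,22.5,215,-339,-80,60],[0,0,22.5,215,-339,-80,60],[0,0,22.5,215,-339,-80,60],[0,0,22.5,215,-339,-80,60],[0,0,22.5,215,-339,-80,60]]]}}

```text
time_s: 1.15
position: [0.4548, 0.2368, 0.3241]
tcp_rot: [[-0.001, -1.0, 0.004], [-0.0, 0.004, 1.0], [-1.0, 0.001, -0.0]]
force: [-0.9, 0.6, 0.4]
opening: 0.689
```

```bash
cat > w.py <<'E'
import sys
from rig import bot
from h import *
np.set_printoptions(precision=4,suppress=True)
n=sys.argv[1];cam=sys.argv[2] if len(sys.argv)>2 else 'wrist'
c=bot.capture(cam);pickle.dump(c,open(n+'.pkl','wb'));cv2.imwrite(f'pics/{n}.png',c['frame'][:,:,::-1])
s=bot.read_state();R=s['tcp_rot'];print(s['time_s'],s['position'],'jaw',np.degrees(np.arctan2(R[1][2],R[0][2])),'down',np.array(R)[:,0],'F',s['force'],'op',s['opening']*87)
E
python3 w.py w1
```

```text
1.2 [0.4539 0.2379 0.3244] jaw 89.90340407265899 down [-0.0013  0.0001 -1.    ] F [-0.8482  0.6019 -0.992 ] op 59.8096271306342
```

View pics/w1.png

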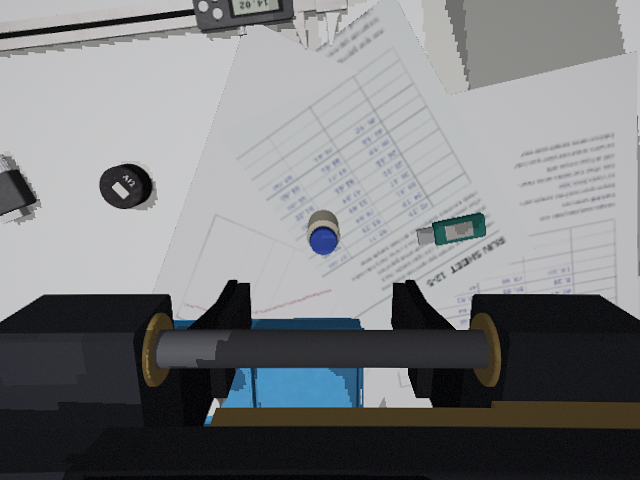

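```bash
python3 - <<'E'
from h import *
c=pickle.load(open('w1.pkl','rb'))
print(ray(c,324,241,.048),ray(c,122,184,.018))
E
```

```text
[0.45277502 0.23816354 0.048     ] [0.42016648 0.099292   0.018     ]
```

The wrist view shows vial_a's blue cap at (324,241) and the black mount at (122,184). These agree with the top view to a few mm, so I'm descending on vial_a.

Emit:
{"method": "step_arm", "body": {"motion": [[[0,0,0,-1,0,-30,60],[0,0,0,-1,0,-60,60],[0,0,0,-1,0,-90,60],[0,0,0,-1,0,-120,60],[0,0,0,-1,0,-134,60],[0,0,0,-1,0,-134,60],[0,0,0,-1,0,-134,10],[0,0,0,-1,0,-134,10],[0,0,0,-1,0,-134,10],[0,0,0,-1,0,-134,10],[0,0,0,-1,0,-134,10],[0,0,0,-1,0,-134,10]]]}}

```text
time_s: 2.2
position: [0.4528, 0.2387, 0.1916]
tcp_rot: [[0.002, -1.0, -0.001], [0.0, -0.001, 1.0], [-1.0, -0.002, 0.0]]
force: [0.1, -0.3, -0.2]
opening: 0.319
```

Emit:
{"method": "step_arm", "body": {"motion": [[[0,0,0,0,0,0,10],[0,0,0,0,0,0,10],[0,0,0,0,0,0,10],[0,0,0,0,0,0,10],[0,0,0,0,0,30,10],[0,0,0,0,0,60,10],[0,0,0,0,0,80,10],[0,0,0,0,0,80,10]]]}}

```text
time_s: 2.87
position: [0.4537, 0.239, 0.274]
tcp_rot: [[0.007, -1.0, -0.001], [0.002, -0.001, 1.0], [-1.0, -0.007, 0.002]]
force: [0.3, -0.3, -0.6]
opening: 0.257
```

Emit:
{"method": "step_arm", "body": {"motion": [[[0,0,0,40,-8,0,10],[0,0,0,80,-16,0,10],[0,0,0,107,-16,0,10],[0,0,0,107,-16,0,10],[0,0,0,107,-16,-25,10],[0,0,0,107,-16,-50,10],[0,0,0,107,-16,-65,10],[0,0,0,107,-16,-72,10],[0,0,0,107,-16,-75,10],[0,0,0,107,-16,-76,10]]]}}

```text
time_s: 3.7
position: [0.559, 0.2226, 0.194]
tcp_rot: [[-0.002, -1.0, -0.001], [-0.0, -0.001, 1.0], [-1.0, 0.002, -0.0]]
force: [0.4, 0.1, -0.2]
opening: 0.254
```

```bash
python3 w.py w2
```

```text
3.75 [0.5595 0.2227 0.1946] jaw 90.05131380985348 down [-0.0002 -0.     -1.    ] F [ 0.6257  0.437  -0.9625] op 22.4689839138713
```

View pics/w2.png

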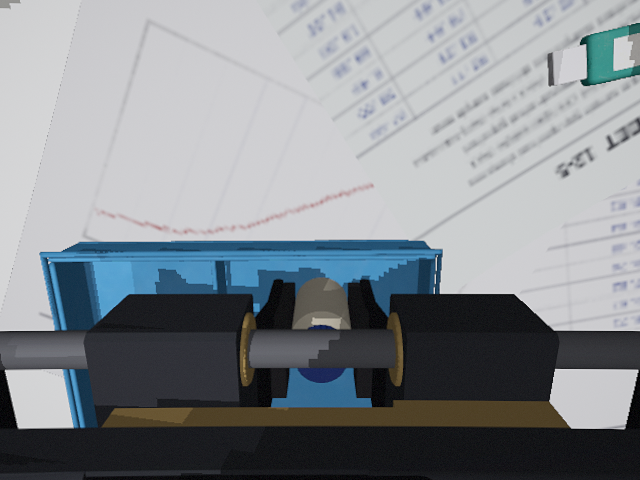

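Vial_a is inside the large bay, with the cross wall at column 222 and the right wall at 440. I'm lowering it slightly and releasing.

Emit:
{"method": "step_arm", "body": {"motion": [[[0,0,0,0,0,-1,10],[0,0,0,0,0,-2,10],[0,0,0,0,0,-2,10],[0,0,0,0,0,-2,38],[0,0,0,0,0,-2,38],[0,0,0,0,0,-2,38],[0,0,0,0,0,-2,38],[0,0,0,0,0,20,38],[0,0,0,0,0,45,38],[0,0,0,0,0,80,38],[0,0,0,0,0,115,38],[0,0,0,0,0,115,38]]]}}

```text
time_s: 4.75
position: [0.5618, 0.2232, 0.3165]
tcp_rot: [[0.013, -1.0, -0.001], [0.003, -0.001, 1.0], [-1.0, -0.013, 0.003]]
force: [0.9, 0.4, 0.4]
opening: 0.433
```

```bash
python3 w.py w3
```

```text
4.8 [0.5609 0.223  0.3138] jaw 90.06052140904826 down [ 0.009   0.0018 -1.    ] F [ 0.1707  0.6718 -0.4586] op 37.7935114342238
```

View pics/w3.png

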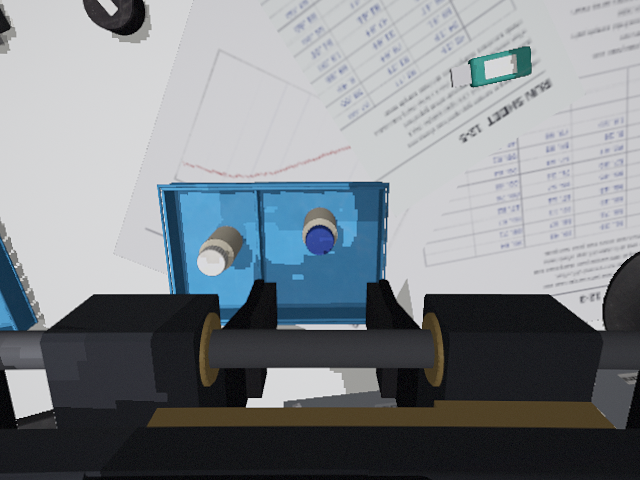

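Emit:
{"method": "step_arm", "body": {"motion": [[[0,0,0,-138,-124,0,60],[0,0,0,-138,-124,0,60],[0,0,0,-138,-124,0,60],[0,0,0,-138,-124,0,60],[0,0,0,-138,-124,0,60],[0,0,0,-138,-124,0,60],[0,0,0,-138,-124,0,60],[0,0,0,-138,-124,0,60]]]}}

```text
time_s: 5.47
position: [0.4228, 0.0988, 0.3096]
tcp_rot: [[0.002, -1.0, -0.001], [0.0, -0.001, 1.0], [-1.0, -0.002, 0.0]]
force: [1.2, 0.0, 0.1]
opening: 0.686
```

```bash
python3 w.py w4
```

```text
5.5167 [0.423  0.099  0.3096] jaw 90.0719070706425 down [ 0.0018  0.0001 -1.    ] F [-0.5335  0.0426  0.7332] op 59.676339367474654
```

View pics/w4.png

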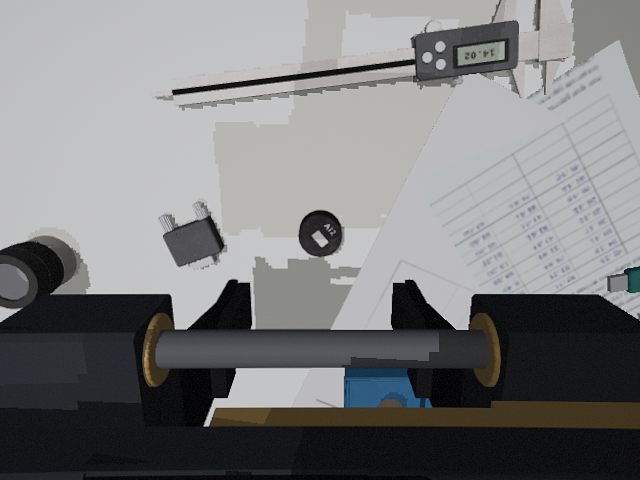

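```bash
python3 - <<'E'
from h import *
c=pickle.load(open('w4.pkl','rb'))
print(ray(c,321,234,.018),ray(c,224,243,.01))
E
```

```text
[0.42115583 0.09832446 0.018     ] [0.43003475 0.0300322  0.01      ]
```

Emit:
{"method": "step_arm", "body": {"motion": [[[0,0,0,-2,-1,-35,60],[0,0,0,-2,-1,-70,60],[0,0,0,-2,-1,-100,60],[0,0,0,-2,-1,-118,60],[0,0,0,-2,-1,-124,60],[0,0,0,-2,-1,-124,60],[0,0,0,-2,-1,-124,15],[0,0,0,-2,-1,-124,15],[0,0,0,-2,-1,-124,15],[0,0,0,-2,-1,-124,15],[0,0,0,-2,-1,-124,15],[0,0,0,-2,-1,-124,15]]]}}

```text
time_s: 6.52
position: [0.4198, 0.0976, 0.1863]
tcp_rot: [[0.001, -1.0, -0.001], [-0.0, -0.001, 1.0], [-1.0, -0.001, -0.0]]
force: [0.3, 0.8, 3.7]
opening: 0.339
```

Emit:
{"method": "step_arm", "body": {"motion": [[[0,0,0,0,0,0,15],[0,0,0,0,0,0,15],[0,0,0,0,0,0,15],[0,0,0,0,0,25,15],[0,0,0,0,0,55,15],[0,0,0,0,0,80,15],[0,0,0,0,0,80,15]]]}}

```text
time_s: 7.1
position: [0.4204, 0.0977, 0.269]
tcp_rot: [[0.007, -1.0, -0.001], [-0.0, -0.001, 1.0], [-1.0, -0.007, -0.0]]
force: [1.6, 0.5, 0.1]
opening: 0.339
```

```bash
python3 w.py w5
```

```text
7.15 [0.4201 0.0976 0.2676] jaw 90.0598737641028 down [ 0.0053 -0.0002 -1.    ] F [ 0.7017  0.7097 -0.4907] op 29.22986959488697
```

View pics/w5.png

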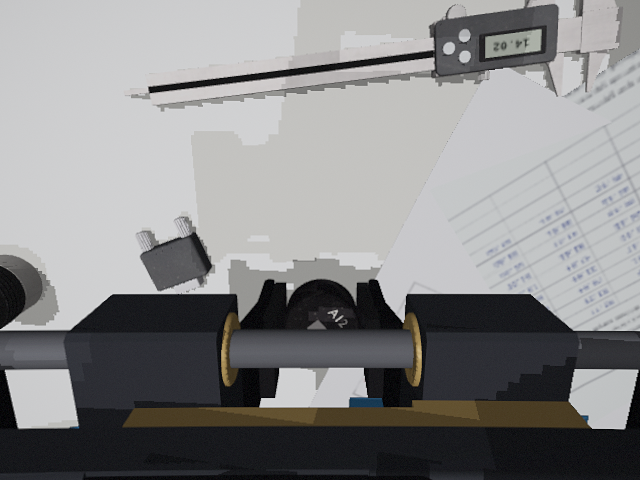

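Emit:
{"method": "step_arm", "body": {"motion": [[[0,0,10.7,181,-146,0,15],[0,0,10.7,181,-146,0,15],[0,0,10.7,181,-146,0,15],[0,0,10.7,181,-146,0,15],[0,0,10.7,181,-146,0,15],[0,0,10.7,181,-146,0,15],[0,0,10.7,181,-146,0,15],[0,0,10.7,181,-146,0,15],[0,0,10.7,181,-146,-25,15]]]}}

```text
time_s: 7.9
position: [0.6012, -0.0484, 0.2426]
tcp_rot: [[0.005, -0.982, -0.186], [-0.001, -0.186, 0.982], [-1.0, -0.004, -0.002]]
force: [0.9, -0.1, -0.3]
opening: 0.342
```

```bash
python3 w.py w6
```

```text
7.95 [ 0.5984 -0.0475  0.2362] jaw 100.74733141795384 down [-0.0068  0.0021 -1.    ] F [-0.2705  1.3082 -3.2049] op 29.179557000071814
```

View pics/w6.png

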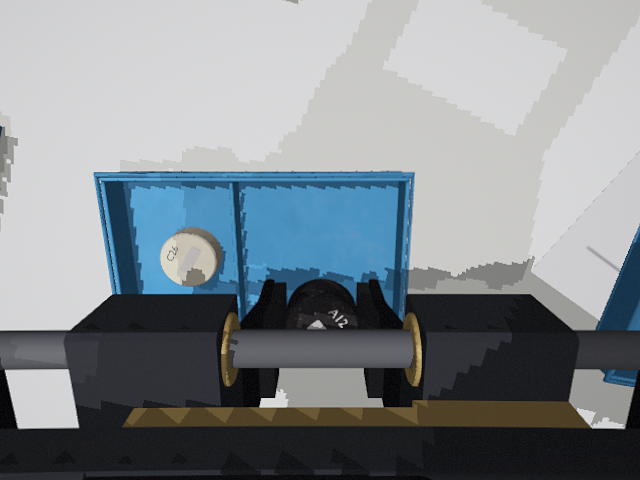

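Emit:
{"method": "step_arm", "body": {"motion": [[[0,0,0,0,0,-20,15],[0,0,0,0,0,-35,15],[0,0,0,0,0,-45,15],[0,0,0,0,0,-48,15],[0,0,0,0,0,-48,15],[0,0,0,0,0,-48,15]]]}}

```text
time_s: 8.45
position: [0.6004, -0.048, 0.193]
tcp_rot: [[-0.0, -0.982, -0.187], [0.0, -0.187, 0.982], [-1.0, 0.0, 0.0]]
force: [-0.1, 0.7, -0.6]
opening: 0.339
```

Emit:
{"method": "step_arm", "body": {"motion": [[[0,0,0,0,0,-2,15],[0,0,0,0,0,-4,15],[0,0,0,0,0,-5,15],[0,0,0,0,0,-5,15],[0,0,0,0,0,-5,44],[0,0,0,0,0,-5,44],[0,0,0,0,0,-5,44],[0,0,0,0,0,-5,44],[0,0,0,0,0,20,44],[0,0,0,0,0,50,44],[0,0,0,0,0,90,44],[0,0,0,0,0,115,44]]]}}

```text
time_s: 9.45
position: [0.6011, -0.0485, 0.3104]
tcp_rot: [[0.003, -0.982, -0.187], [-0.001, -0.187, 0.982], [-1.0, -0.002, -0.001]]
force: [0.7, -0.5, 0.2]
opening: 0.505
```

```bash
python3 w.py w7
```

```text
9.5 [ 0.6025 -0.0487  0.315 ] jaw 100.76956369490537 down [ 0.0111 -0.0031 -0.9999] F [ 0.8036 -0.3363  2.3197] op 44.132416998347324
```

View pics/w7.png

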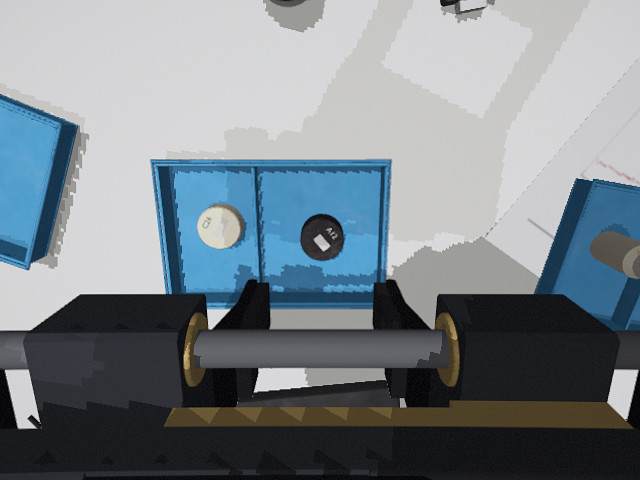

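Emit:
{"method": "step_arm", "body": {"motion": [[[0,0,-10.7,-153,-188,0,60],[0,0,-10.7,-153,-188,0,60],[0,0,-10.7,-153,-188,0,60],[0,0,-10.7,-153,-188,0,60],[0,0,-10.7,-153,-188,0,60],[0,0,-10.7,-153,-188,0,60],[0,0,-10.7,-153,-188,0,60],[0,0,-10.7,-153,-188,0,60],[0,0,-10.7,-153,-188,0,60],[0,0,-10.7,-153,-188,0,60]]]}}

```text
time_s: 10.33
position: [0.4482, -0.2355, 0.3076]
tcp_rot: [[0.0, -1.0, -0.002], [0.0, -0.002, 1.0], [-1.0, -0.0, 0.0]]
force: [-0.0, 0.0, -0.7]
opening: 0.69
```

```bash
python3 w.py w8
```

```text
10.3833 [ 0.4483 -0.2353  0.3076] jaw 90.16306843201951 down [ 0.      0.0003 -1.    ] F [0.6596 0.3495 0.0013] op 59.660726406919856
```

View pics/w8.png

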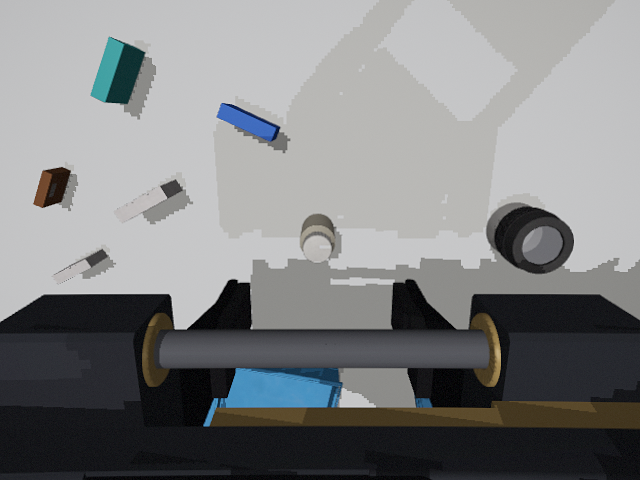

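```bash
python3 - <<'E'
from h import *
c=pickle.load(open('w8.pkl','rb'))
print(ray(c,318,248,.048))
crop(c,20,150,200,140,4,'w8c.png')
E
```

```text
[ 0.4459527  -0.23770198  0.048     ]
```

View pics/w8c.png

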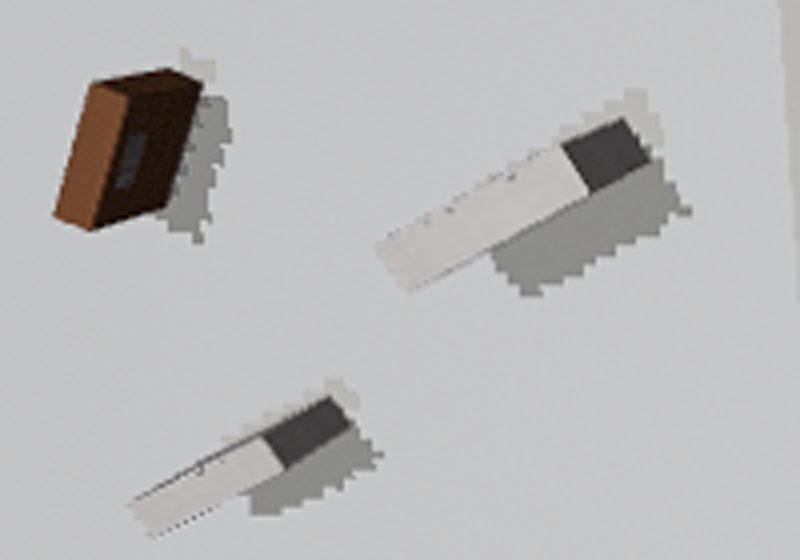

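```bash
python3 - <<'E'
from h import *
c=pickle.load(open('w8.pkl','rb'))
for P in ([(376,244),(560,143),(590,193),(408,291)],[(132,503),(262,436),(285,468),(152,538)]):
    q=np.array([ray(c,(x+.5)/4-.5+20,(y+.5)/4-.5+150,.03)[:2] for x,y in P]);d=(q[1]+q[2]-q[0]-q[3])/2
    print(q.mean(0),np.linalg.norm(d),np.linalg.norm((q[3]+q[2]-q[0]-q[1])/2),np.degrees(np.arctan2(d[1],d[0])))
E
```

```text
[ 0.42293802 -0.34956531] 0.03438934111568581 0.008665838594262282 117.7839388905468
[ 0.46792722 -0.3995788 ] 0.026020443162802515 0.0063807033059735 117.38180598398345
```

Emit:
{"method": "step_arm", "body": {"motion": [[[0,0,0,-1,-2,-35,60],[0,0,0,-1,-2,-70,60],[0,0,0,-1,-2,-100,60],[0,0,0,-1,-2,-115,60],[0,0,0,-1,-2,-118,60],[0,0,0,-1,-2,-118,60],[0,0,0,-1,-2,-118,10],[0,0,0,-1,-2,-118,10],[0,0,0,-1,-2,-118,10],[0,0,0,-1,-2,-118,10],[0,0,0,-1,-2,-118,10],[0,0,0,-1,-2,-118,10]]]}}

```text
time_s: 11.38
position: [0.4467, -0.2385, 0.1903]
tcp_rot: [[0.001, -1.0, -0.001], [-0.001, -0.001, 1.0], [-1.0, -0.001, -0.001]]
force: [0.2, -0.3, 0.1]
opening: 0.32
```

Emit:
{"method": "step_arm", "body": {"motion": [[[0,0,0,0,0,0,10],[0,0,0,0,0,0,10],[0,0,0,0,0,0,10],[0,0,0,0,0,0,10],[0,0,0,0,0,35,10],[0,0,0,0,0,70,10],[0,0,0,0,0,100,10],[0,0,0,0,0,120,10],[0,0,0,0,0,120,10]]]}}

```text
time_s: 12.13
position: [0.4476, -0.2391, 0.3134]
tcp_rot: [[0.006, -1.0, -0.001], [-0.005, -0.001, 1.0], [-1.0, -0.006, -0.005]]
force: [0.2, -1.1, -0.1]
opening: 0.252
```

```bash
python3 w.py w9
```

```text
12.1833 [ 0.447  -0.2387  0.3115] jaw 90.05627390019248 down [ 0.0037 -0.0032 -1.    ] F [ 0.2574  0.5423 -1.2395] op 22.162277348261675
```

View pics/w9.png

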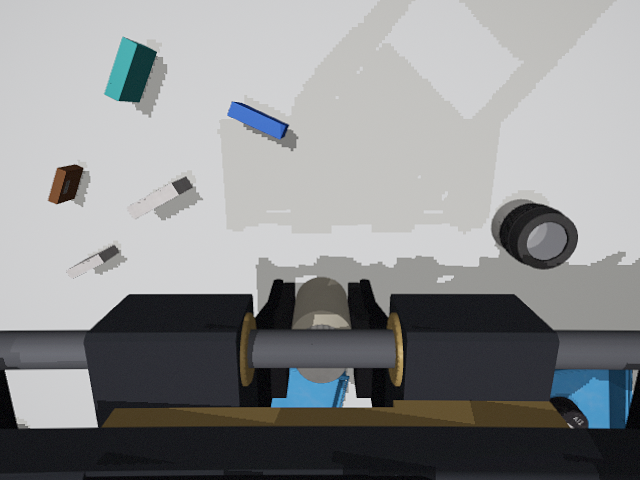

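Emit:
{"method": "step_arm", "body": {"motion": [[[0,0,0,13,38,0,10],[0,0,0,26,76,0,10],[0,0,0,39,114,0,10],[0,0,0,52,152,0,10],[0,0,0,65,190,0,10],[0,0,0,78,228,0,10],[0,0,0,91,266,0,10],[0,0,0,104,304,0,10],[0,0,0,117,342,0,10],[0,0,0,130,380,0,10],[0,0,0,143,418,0,10],[0,0,0,150,445,0,10]]]}}

```text
time_s: 13.18
position: [0.5969, 0.2098, 0.3074]
tcp_rot: [[-0.002, -1.0, -0.002], [0.0, -0.002, 1.0], [-1.0, 0.002, 0.0]]
force: [0.7, -0.0, -0.1]
opening: 0.257
```

Emit:
{"method": "step_arm", "body": {"motion": [[[0,0,0,5,17,0,10],[0,0,0,5,17,0,10],[0,0,0,5,17,-30,10],[0,0,0,5,17,-60,10],[0,0,0,5,17,-60,10],[0,0,0,5,17,-60,10]]]}}

```text
time_s: 13.68
position: [0.6002, 0.2226, 0.2467]
tcp_rot: [[-0.008, -1.0, -0.0], [-0.002, -0.0, 1.0], [-1.0, 0.008, -0.002]]
force: [0.6, 0.5, -0.3]
opening: 0.256
```

```bash
python3 w.py w10
```

```text
13.7333 [0.6013 0.2228 0.2487] jaw 90.00381125646578 down [-0.003  -0.0007 -1.    ] F [-0.4599 -0.3093 -0.4139] op 22.121087600659312
```

View pics/w10.png

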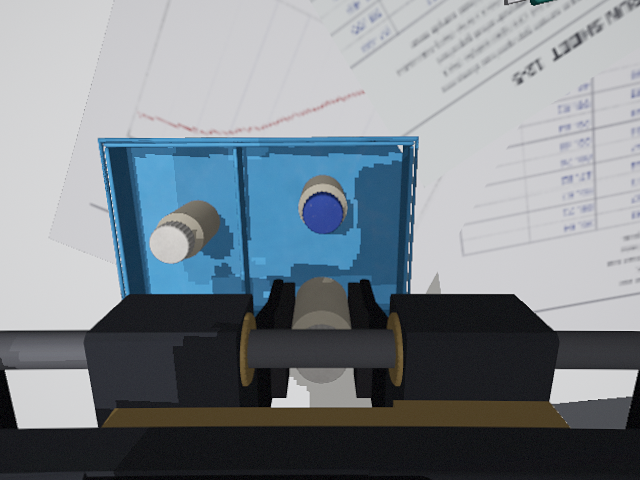

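Emit:
{"method": "step_arm", "body": {"motion": [[[0,0,0,0,0,-25,10],[0,0,0,0,0,-42,10],[0,0,0,0,0,-51,10],[0,0,0,0,0,-54,10],[0,0,0,0,0,-54,10],[0,0,0,0,0,-54,10]]]}}

```text
time_s: 14.23
position: [0.6022, 0.2236, 0.197]
tcp_rot: [[0.002, -1.0, -0.001], [0.0, -0.001, 1.0], [-1.0, -0.002, 0.0]]
force: [0.4, 0.3, -1.1]
opening: 0.262
```

Emit:
{"method": "step_arm", "body": {"motion": [[[0,0,0,0,0,-2,10],[0,0,0,0,0,-4,10],[0,0,0,0,0,-4,10],[0,0,0,0,0,-4,10],[0,0,0,0,0,-4,38],[0,0,0,0,0,-4,38],[0,0,0,0,0,-4,38],[0,0,0,0,0,-4,38],[0,0,0,0,0,20,38],[0,0,0,0,0,50,38],[0,0,0,0,0,90,38],[0,0,0,0,0,115,38]]]}}

```text
time_s: 15.23
position: [0.6021, 0.2238, 0.3136]
tcp_rot: [[0.003, -1.0, -0.001], [0.0, -0.001, 1.0], [-1.0, -0.003, 0.0]]
force: [0.4, -0.3, 0.8]
opening: 0.436
```

```bash
python3 w.py w11
```

```text
15.2833 [0.6035 0.2242 0.3185] jaw 90.0740381481453 down [ 0.0117  0.0022 -0.9999] F [ 2.1588 -0.0768  3.3211] op 37.95028663878331
```

View pics/w11.png

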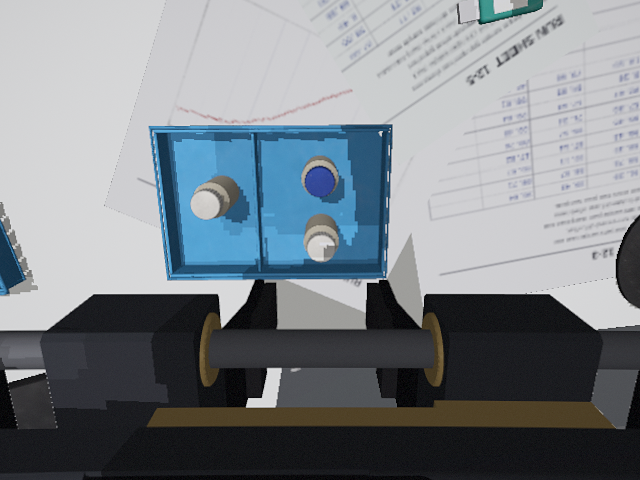

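Emit:
{"method": "step_arm", "body": {"motion": [[[0,0,-7,-12,-38,-5,40],[0,0,-14,-24,-76,-5,40],[0,0,-21,-36,-114,-5,40],[0,0,-28,-48,-152,-5,40],[0,0,-35,-60,-190,-5,40],[0,0,-42,-72,-228,-5,40],[0,0,-49,-84,-266,-5,40],[0,0,-56,-96,-304,-5,40],[0,0,-61,-108,-342,-5,40],[0,0,-61,-120,-380,-5,40],[0,0,-61,-132,-418,-5,40],[0,0,-61,-144,-456,-5,40]]]}}

```text
time_s: 16.28
position: [0.4566, -0.234, 0.3056]
tcp_rot: [[-0.0, -0.486, 0.874], [0.0, 0.874, 0.486], [-1.0, 0.0, -0.0]]
force: [0.2, 1.3, -0.0]
opening: 0.458
```

Emit:
{"method": "step_arm", "body": {"motion": [[[0,0,0,-12,-39,0,40],[0,0,0,-24,-78,0,40],[0,0,0,-35,-117,0,40],[0,0,0,-35,-117,0,40],[0,0,0,-35,-117,0,40],[0,0,0,-35,-117,0,40]]]}}

```text
time_s: 16.78
position: [0.4222, -0.349, 0.3053]
tcp_rot: [[-0.001, -0.485, 0.875], [0.002, 0.875, 0.485], [-1.0, 0.002, -0.0]]
force: [0.1, 0.2, -0.1]
opening: 0.459
```

```bash
python3 w.py w12
```

```text
16.8333 [ 0.4224 -0.3482  0.3053] jaw 29.07734324221055 down [-0.0011  0.0019 -1.    ] F [-0.2913 -0.1025  0.1088] op 40.14588391439534
```

View pics/w12.png

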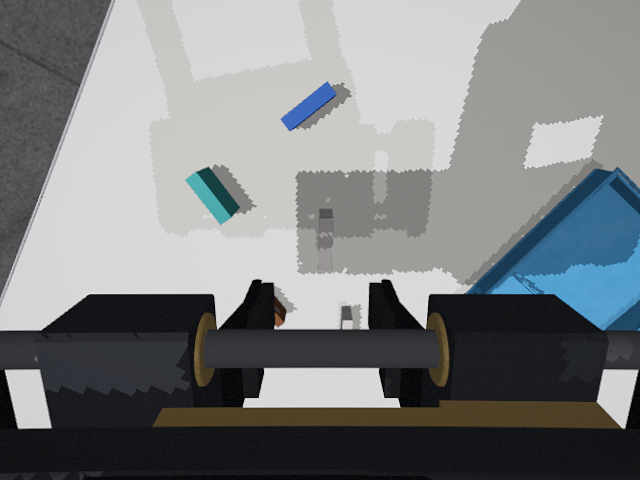

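```bash
python3 - <<'E'
from h import *
from rig import bot
c=pickle.load(open('w12.pkl','rb'));crop(c,170,150,260,180,3,'w12c.png')
s=bot.read_state();R=np.array(s['tcp_rot']);p=np.array(s['position'])
for n,u,v,z in (('top end far',326,220,.03),('near',325,271,.03),('turq',240,210,.03),('turq2',220,223,.04),('brown',285,310,.03),('small',347,307,.03)):
    q=ray(c,u,v,z);d=q-p;print(n,q,'along jaw',d@R[:,2]*1000,'tool y',d@R[:,1]*1000)
E
```

```text
top end far [ 0.41577132 -0.33551924  0.03      ] along jaw 0.3502194934319012 tool y 13.726917382245958
near [ 0.43197534 -0.36591686  0.03      ] along jaw -0.26098180541695726 tool y -20.714425809590953
turq [ 0.36533143 -0.35605603  0.03      ] along jaw -53.713126839208826 tool y 20.2917421444713
turq2 [ 0.35891408 -0.36635303  0.04      ] along jaw -64.32663545180529 tool y 14.433333420536549
brown [ 0.42199798 -0.40347003  0.03      ] along jaw -27.231299980421788 tool y -48.685603069021205
small [ 0.45750079 -0.38130732  0.03      ] along jaw 14.56774683671545 tool y -46.57018184512296
```

View pics/w12c.png

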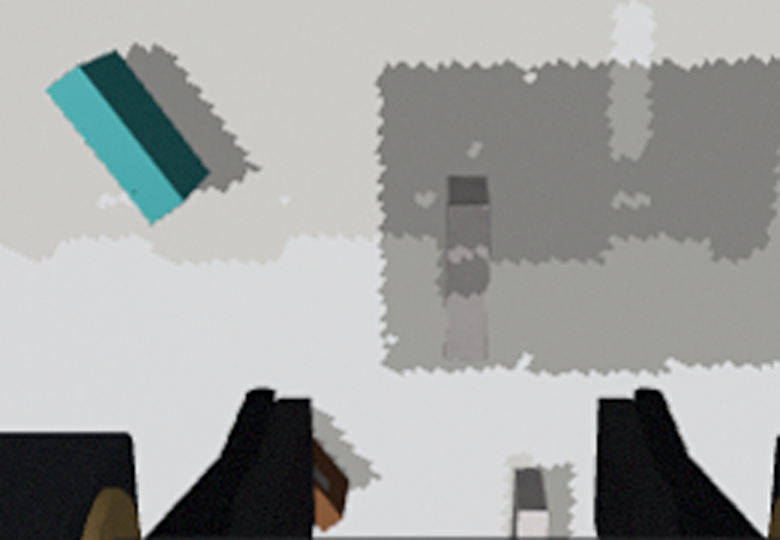

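The block runs along the pads' plane, with its top face at crop (447–489, 205–360). I'm shifting 3 mm along it and descending.

Emit:
{"method": "step_arm", "body": {"motion": [[[0,0,0,2,-2,-35,40],[0,0,0,2,-2,-70,40],[0,0,0,2,-2,-100,40],[0,0,0,2,-2,-114,40],[0,0,0,2,-2,-119,40],[0,0,0,2,-2,-119,40],[0,0,0,2,-2,-119,2],[0,0,0,2,-2,-119,2],[0,0,0,2,-2,-119,2],[0,0,0,2,-2,-119,2],[0,0,0,2,-2,-119,2],[0,0,0,2,-2,-119,2]]]}}

```text
time_s: 17.83
position: [0.4247, -0.3515, 0.1874]
tcp_rot: [[0.001, -0.485, 0.874], [-0.001, 0.874, 0.485], [-1.0, -0.001, 0.0]]
force: [0.5, 0.2, 4.9]
opening: 0.102
```

Emit:
{"method": "step_arm", "body": {"motion": [[[0,0,0,0,0,0,2],[0,0,0,0,0,0,2],[0,0,0,0,0,0,2],[0,0,0,0,0,0,2],[0,0,0,0,0,25,2],[0,0,0,0,0,55,2],[0,0,0,0,0,90,2],[0,0,0,0,0,90,2],[0,0,0,0,0,90,2]]]}}

```text
time_s: 18.58
position: [0.4249, -0.3518, 0.2784]
tcp_rot: [[0.003, -0.486, 0.874], [-0.003, 0.874, 0.486], [-1.0, -0.004, 0.001]]
force: [0.0, 0.8, -0.3]
opening: 0.1
```

```bash
python3 w.py w13
```

```text
18.6333 [ 0.4244 -0.3512  0.2769] jaw 29.053154211783227 down [ 0.0003 -0.0005 -1.    ] F [ 0.8561  0.589  -1.4163] op 8.725720302127796
```

View pics/w13.png

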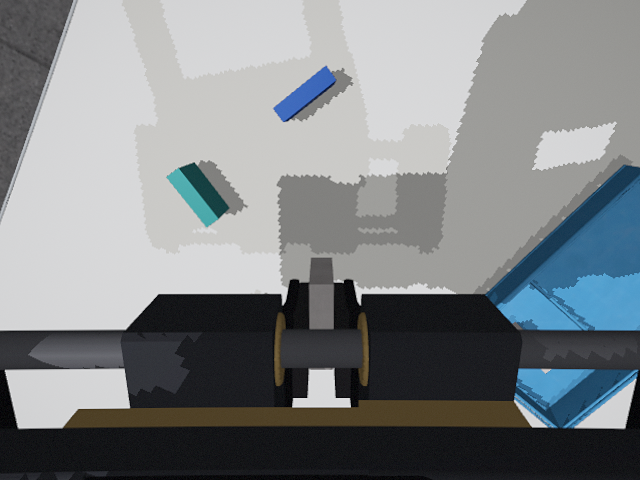

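Emit:
{"method": "step_arm", "body": {"motion": [[[0,0,7,30,13,0,2],[0,0,14,60,26,0,2],[0,0,21,90,39,0,2],[0,0,28,120,52,0,2],[0,0,35,150,65,0,2],[0,0,42,176,78,0,2],[0,0,49,176,78,0,2],[0,0,49,176,78,0,2],[0,0,49,176,78,-25,2],[0,0,49,176,78,-35,2],[0,0,49,176,78,-35,2]]]}}

```text
time_s: 19.55
position: [0.5982, -0.2727, 0.2372]
tcp_rot: [[-0.009, -0.978, 0.21], [0.006, 0.21, 0.978], [-1.0, 0.01, 0.004]]
force: [-0.4, 0.1, -1.4]
opening: 0.101
```

```bash
python3 w.py w14
```

```text
19.6 [ 0.5989 -0.2732  0.2389] jaw 77.89637907457147 down [-0.006  0.004 -1.   ] F [ 0.1004 -0.3132 -1.6231] op 8.695054615314
```

View pics/w14.png

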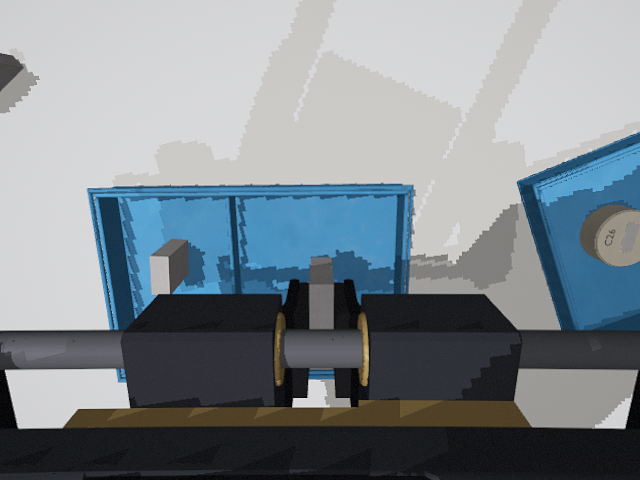

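Emit:
{"method": "step_arm", "body": {"motion": [[[0,0,0,1,0,-22,2],[0,0,0,1,0,-38,2],[0,0,0,1,0,-45,2],[0,0,0,1,0,-48,2],[0,0,0,1,0,-48,2],[0,0,0,1,0,-48,2]]]}}

```text
time_s: 20.1
position: [0.6018, -0.2738, 0.1946]
tcp_rot: [[0.001, -0.978, 0.208], [-0.001, 0.208, 0.978], [-1.0, -0.001, -0.001]]
force: [-0.0, 0.3, -0.2]
opening: 0.102
```

Emit:
{"method": "step_arm", "body": {"motion": [[[0,0,0,0,0,-2,2],[0,0,0,0,0,-4,2],[0,0,0,0,0,-5,2],[0,0,0,0,0,-5,2],[0,0,0,0,0,-5,2]]]}}

```text
time_s: 20.52
position: [0.6019, -0.2735, 0.1897]
tcp_rot: [[0.001, -0.978, 0.207], [-0.001, 0.207, 0.978], [-1.0, -0.001, -0.001]]
force: [-1.2, 0.9, 4.6]
opening: 0.099
```

Contact at 4.6 N shows it is on the floor. I'm releasing and rising.

Emit:
{"method": "step_arm", "body": {"motion": [[[0,0,0,0,0,0,28],[0,0,0,0,0,0,28],[0,0,0,0,0,0,28],[0,0,0,0,0,0,28],[0,0,0,0,0,0,28],[0,0,0,0,0,20,28],[0,0,0,0,0,50,28],[0,0,0,0,0,90,28],[0,0,0,0,0,115,28],[0,0,0,0,0,115,28],[0,0,0,0,0,115,28]]]}}

```text
time_s: 21.43
position: [0.6021, -0.2736, 0.3059]
tcp_rot: [[0.004, -0.978, 0.207], [-0.002, 0.207, 0.978], [-1.0, -0.004, -0.002]]
force: [-1.4, -0.0, -0.9]
opening: 0.322
```

```bash
python3 w.py w15;python3 w.py s2 side; python3 w.py t2 top; python3 -c "
from h import *
crop(pickle.load(open('t2.pkl','rb')),190,160,240,130,3,'t2c.png')
crop(pickle.load(open('s2.pkl','rb')),200,170,300,170,2,'s2c.png')"
```

```text
21.4833 [ 0.6014 -0.2732  0.3039] jaw 78.05177755174573 down [ 0.0002 -0.0001 -1.    ] F [ 0.1067  0.5548 -0.4331] op 27.428231558785434
21.5333 [ 0.6011 -0.273   0.3027] jaw 78.05065338032696 down [-0.0019  0.0013 -1.    ] F [-0.4631  0.1711 -0.5258] op 27.801444019854777
21.5833 [ 0.601  -0.273   0.3021] jaw 78.04821913660052 down [-0.0029  0.0019 -1.    ] F [ 0.2359 -0.0832  0.526 ] op 28.120690092690808
```

View pics/w15.png

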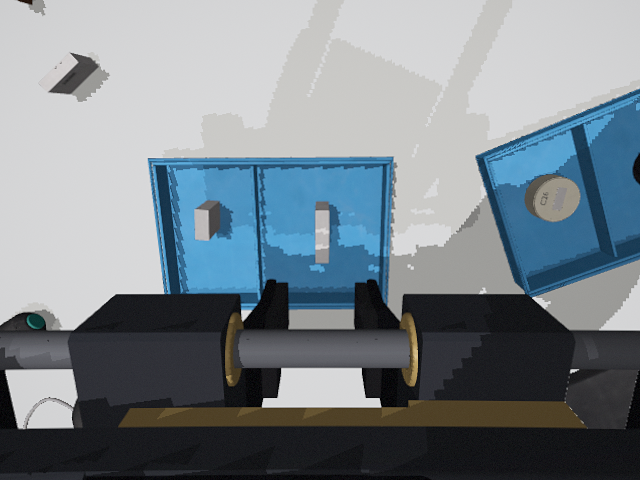

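View pics/t2c.png

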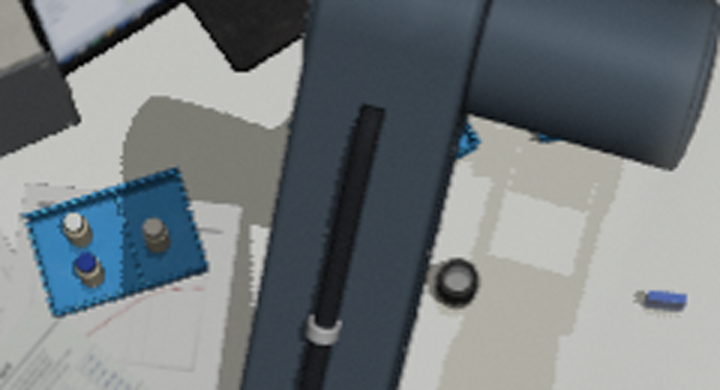

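View pics/s2c.png

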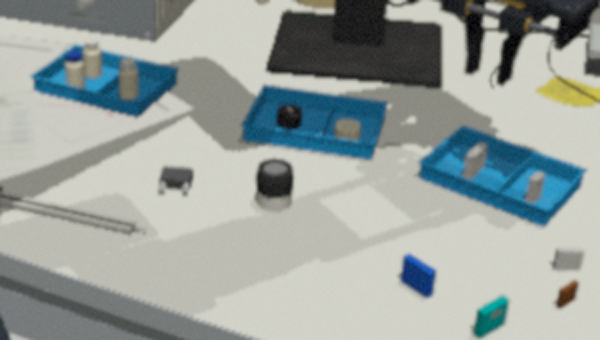

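All pieces stand in their bays and the gripper is clear, about 120 mm above the tray floor.

```bash
python3 -c "
from rig import bot
print(bot.hand_in())"
```

```text
the job is handed in; nothing more can be done
None
```

All four pieces are in the large bays of their matching trays, and I handed the job in at about 21.6 s of the 104 s allowed. Both vials are in the vial tray, the black mount is in the mount tray, and the 35 mm gauge block is in the gauge-block tray.

- **Final pictures:** The last wrist and side views show all four pieces upright (the mount flat) on their bay floors. The three samples stand where they were, and the gripper is open and well clear.
- **Checks that fell short:** The arm hid the mount and block trays in the last top view, so I checked those in the wrist and side views. I did not measure tilt or resting height numerically.
- **Disagreements:** The top and wrist cameras placed the mount about 5 mm apart and the gauge block's angle about 2–3° apart. Both pieces still gripped cleanly.
- **Forces:** The readings I saw stayed below 6 N.

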